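# Lay the steel jug down in its cradle

### The job

So that no dust can settle inside it, lay the tall steel jug on its side in its cradle: tip it over the black bar at its foot and lower it gently between the two blue rails, its foot staying near the bar and its mouth coming to the far end of the cradle. Do it with a light touch of the fingertips or the outside of the fingers alone, without gripping, lifting or carrying the jug; it must be eased down under control all the way, never left to fall or drop. Leave it lying still and do not disturb the small jar, the vial or the test weight standing around.

Things in the scene. Friction and masses are not known exactly. Their poses are not given: they have to be found in the camera images.
- cradle: Low fixed parking cradle: white plate 350 x 130 x 6 mm (x, y, z), origin at the centre of its underside, on the table; x runs from the end where the jug stands to the end where its mouth must lie. Two blue rails, 12 mm wide, tops 37 mm above the table, carry the lying jug: x = -20 to +170 mm, centred at y = -54 and +54 mm (96 mm clear between them).
- cradle_bar (a point): Centre of the top of the black rubber bar (the foot stop) that lies across the plate at cradle x = -32 mm: 8 mm wide, 84 mm long, its top 12.5 mm above the table, 6.5 mm above the plate. Axes as the cradle's.
- jug: Stainless steel jug, open at the top, 186 mm tall, round, outer diameter 120 mm, free inside 104 mm, about 0.45 kg, centre of mass 85 mm up. Origin: centre of its underside (7 mm off its axis); z to the mouth. It stands upright on the plate, foot 5 to 15 mm short of the bar. Handle on the side away from the robot, pouring lip on the robot's side; neither is needed. Past about 35 degrees it would fall by itself.
- jug_foot (a point): Point on the jug's axis at its underside.
- jug_middle (a point): Point on the jug's axis half-way up, 93 mm above its underside.
- jug_mouth (a point): Point on the jug's axis at the level of its rim, 186 mm above its underside: the centre of the open mouth.
- jar: Bystander: small white sample jar with a blue lid, diameter 51, height 62 mm, standing upright. Origin at the centre of its underside.
- vial: Bystander: amber glass vial with a black cap, diameter 28, height 68 mm, standing upright. Origin at the centre of its underside.
- weight: Bystander: steel test weight with a knob on top, diameter 38, height 54 mm, standing upright. Origin at the centre of its underside.

How it is judged:
At the end, for the whole second after the job is handed in: The jug rests on its side between the rails: axis level within 0.12 rad, along the cradle within 0.25 rad, 35 mm of its centre line; mouth centre at cradle x 100 to 200 mm, foot centre at -90 to +15 mm; nothing touches it but the cradle; bystanders upright, within 20 mm of their start (angle between jug's own z axis and vertical between 1.45 and 1.72 rad and angle between the z axis of jug and the x axis of cradle, either way round below 0.25 rad and x of jug_mouth in the frame of cradle between 0.1 and 0.2 m and x of jug_foot in the frame of cradle between -0.09 and 0.015 m and y of jug_mouth in the frame of cradle between -0.035 and 0.035 m and y of jug_foot in the frame of cradle between -0.035 and 0.035 m and height (world z) of jug_middle between 0.05 and 0.095 m and linear speed of jug below 0.02 m/s and angular speed of jug below 0.15 rad/s and distance of each of jar, vial, weight from where it was at the start of the episode below 0.02 m and angle between each of jar, vial, weight's own z axis and vertical below 0.2 rad).
It fails at once if the jug falls or is dropped: it turns faster than 3 rad/s (angular speed of jug above 3 rad/s).
It fails at once if the jug is lifted off the cradle (height (world z) of jug_middle above 0.14 m or (angle between jug's own z axis and vertical above 1.35 rad and height (world z) of jug_middle above 0.115 m)).
It fails at once if the jug is gripped or forced: more than 20 N between fingers and jug (contact force between the fingers and jug above 20 N).
It fails at once if the jar, the vial or the weight is disturbed (moved 20 mm or tipped) (distance of any of jar, vial, weight from where it was at the start of the episode above 0.02 m or angle between any of jar, vial, weight's own z axis and vertical above 0.2 rad).
It also fails if it takes over 58 s, if anything falls off the work surface, if the arm or the gripper's body presses on something with over 40 N, if the wrist force passes 120 N, or if a joint passes its speed limit or range.

### The arm

A 6-joint arm with a two-finger parallel gripper is mounted at the origin on a cart in front of the work surface, level with it; the furniture and walls round the work are solid. World frame = base frame: x ahead of the robot, y to its left, z up, the work surface at z = 0. Lengths are in m, angles in rad, forces in N, time in s.
With the tool pointing down it reaches from about 0.325 to 0.85 m from the base axis. Payload 15.5 kg.
Tool frame: the origin (TCP) lies midway between the tips of the shut fingers; the grasp point (between the pads) lies 19 mm behind it; z points along the fingers, y is the line along which they close (so a half turn about z gives the same grasp; the last joint's range is limited). The gripper opens to 91 mm and grips with 3 to 60 N. Pads are 32 mm wide; open, the fingers measure 118 mm over their backs; the gripper's body (76 mm by 178 mm) begins 60 mm behind the grasp point.
Start: joints at [1.181, 0.494, 1.345, -0, 1.302, -0.096], TCP at [0.182, 0.598, 0.214] pointing down, gripper open.
Joint ranges: [-2.91, 2.91], [-0.82, 2.16], [0.22, 2.67], [-1.22, 4.37], [0.12, 2.79], [-3.08, 3.08]. Speed limits (rad/s): [1.89, 1.89, 2.57, 3.01, 3.01, 3.01].

### API

Orientations are given as [roll, pitch, yaw] about the fixed x, y, z axes, in that order (R = Rz(yaw) Ry(pitch) Rx(roll)).
In Python, from rig import get_state, read_camera, close_job gives the robot as it stands.
- The arm moves only by the shell command python3 -m crank 'ROWS'. ROWS is JSON, one flat list of numbers, 7 for each row, row after row: the shift along the tool's x, y, z in m, then the turn, a rotation vector about the tool's x, y, z in rad, then the opening in per cent of the stroke, from 0 (shut) to 100 (fully open). In form: [x, y, z, ax, ay, az, grip, x, y, z, ax, ay, az, grip, ...]. A call has 1 to 8 rows; each row shifts and turns the commanded pose from where the row before left it, along the tool's axes as they then stand; what a row does not reach is not made up. A row lasts 1/12 s, in which the tool goes at most 41.7 mm and 7.16 degrees, less where a joint would pass 70% of its speed; a pose out of reach is approached as far as the arm can. A call with a gripper value outside its range is refused whole. The fingers move at their own pace and stop on an object; the grip force is fixed at half the most. Time passes only in rows, so rows that do not move let the fingers close. It gives the time, the measured TCP pose, the force, the opening and the grip force at its end, in the units of the state.
- get_state(): the state, without advancing time (a new reading comes with each control period).
- read_camera(name): name is "scene" or "top" or "wrist"; returns a dict with "frame" (420x560x3 uint8, red, green, blue), "intrinsics" (3x3 intrinsics, pixels), "camera_from_world" (4x4, takes a point from world to camera coordinates). Camera axes: x right, y down, z forward; pixel columns grow to the right and rows downward; lengths in m; the calibration is good to about 2 mm. A picture is of the moment at which its call begins. There is no depth.
- close_job(): hands the job in; it is judged then, once.
The state is a dict: "time": time; "qpos": joint angles; "qvel": joint speeds; "joint_torque": joint torques, N m; "ee_pos": TCP position; "ee_rot": TCP orientation; "wrist_force": force on the tool from outside, world axes, zero at the start; "wrist_torque": the same for the moment, N m; "width": finger opening in m; "finger_force": force on a finger pad.
Only numpy, scipy, OpenCV 4.12 (cv2) and the standard library are available. Lean on these libraries where they do the work, as an engineer would, in place of code of your own. Each camera call takes 0.05 s, during which the arm holds its last target. There are 200 camera calls.

## Working session

There is one attempt and no reset: what is moved stays moved. The work goes in short steps, Python scripts to look and compute and a shell command to move; the robot and the scene stay as the last step left them, time stands still between calls to the robot, and variables do not carry over. Pictures are saved under pics/ and viewed, at most 10 in all, crops included, and the job is handed in when it is done.

```bash
mkdir -p pics; ls
python3 - <<'E'
from rig import *
import cv2,numpy as np
print(get_state())
for n in ["scene","top"]:
    c=read_camera(n); cv2.imwrite(f"pics/{n}0.png",c["frame"][:,:,::-1]); np.savez(f"{n}0.npz",**c); print(n,c["intrinsics"].tolist(),np.round(c["camera_from_world"],4).tolist())
E
```

```text
pics
{'time': 0.0, 'qpos': array([ 1.18051628e+00,  4.94180765e-01,  1.34612045e+00, -2.84647226e-06,
        1.30248731e+00, -9.55360512e-02]), 'qvel': array([ 0.00076581,  0.00193724, -0.00092928, -0.00148004,  0.00137881,
       -0.00181028]), 'joint_torque': array([ 1.92258660e-03, -8.78847885e+01, -3.81858230e+01,  7.08815642e-02,
        5.32029674e-02, -9.91065849e-05]), 'ee_pos': array([0.18143714, 0.59769776, 0.21334338]), 'ee_rot': array([-3.14040198e+00, -1.11343308e-04,  2.84684935e+00]), 'wrist_force': array([ 0.76664233, -0.51477596, -0.09115757]), 'wrist_torque': array([ 0.01745706,  0.03316948, -0.03974297]), 'finger_force': 0.0, 'width': 0.09132733263571302}
scene [[532.2714743615384, 0.0, 278.7979988090456], [0.0, 532.2714743615384, 206.67052162445762], [0.0, 0.0, 1.0]] [[0.9665, -0.2568, 0.0039, -0.4988], [-0.2139, -0.8132, -0.5413, 0.2838], [0.1422, 0.5223, -0.8408, 0.9312], [0.0, 0.0, 0.0, 1.0]]
top [[529.3706159223651, 0.0, 280.0187480468441], [0.0, 529.3706159223651, 208.43250088650865], [0.0, 0.0, 1.0]] [[0.0106, -0.9999, -0.0, 0.1198], [-0.9852, -0.0104, -0.1709, 0.5698], [0.1709, 0.0018, -0.9853, 1.0767], [0.0, 0.0, 0.0, 1.0]]
```

View pics/scene0.png

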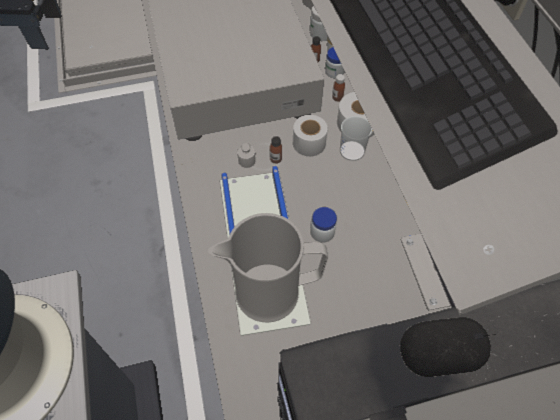

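View pics/top0.png

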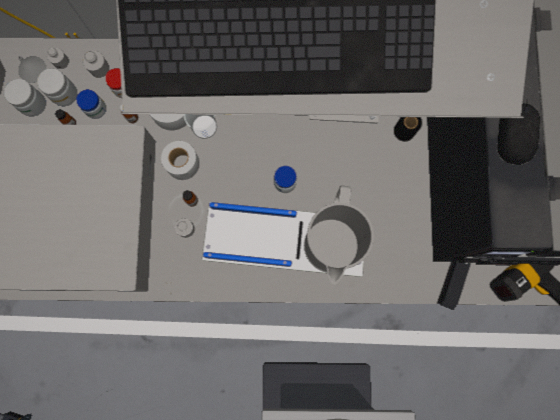

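The scene view shows the jug upright at the near end, with its mouth at about (267,240) and its lip towards the robot. In the top view the rim centre is near (339,237), the bar is at (300,240), and the rails run left along rows 210 and 259. The jar is at (285,179), the vial at (190,198) and the weight at (184,228), just past the cradle's far end.

```bash
cat > h.py <<'E'
import numpy as np,cv2
def cam(n):
    c=np.load(n); return c["frame"],c["intrinsics"],c["camera_from_world"]
def back(uv,z,K,T):
    uv=np.atleast_2d(uv).astype(float); d=np.c_[uv,np.ones(len(uv))]@np.linalg.inv(K).T@T[:3,:3]
    o=-T[:3,:3].T@T[:3,3]; return o+d*((z-o[2])/d[:,2])[:,None]
def proj(P,K,T):
    p=np.atleast_2d(P)@T[:3,:3].T+T[:3,3]; p=p@K.T; return p[:,:2]/p[:,2:]
E
python3 - <<'E'
from h import *
f,K,T=cam("top0.npz"); hsv=cv2.cvtColor(f,cv2.COLOR_RGB2HSV)
m=((hsv[...,0]>100)&(hsv[...,0]<130)&(hsv[...,1]>140)).astype(np.uint8); m[:, :195]=0; m[:,310:]=0
n,l,s,c=cv2.connectedComponentsWithStats(m)
ce=[];
for i in range(1,n):
    if s[i,4]>80 and s[i,2]>50:
        vu=np.argwhere(l==i)[:,::-1]; P=back(vu,.037,K,T)[:,:2]
        b=cv2.minAreaRect((P*1000).astype(np.float32)); print("rail",b); ce.append(np.array(b[0])/1000)
        bp=cv2.boxPoints(b)
mid=sum(ce)/2; lat=ce[0]-ce[1]; 
if lat[0]<0: lat=-lat
# cradle x ~ world +y ; cradle y = z cross x -> world -x
ang=np.arctan2(lat[0],-lat[1]); ex=np.array([-lat[1],lat[0]])/np.linalg.norm(lat)
ey=np.array([-ex[1],ex[0]]); O=mid-.075*ex
print("ex",ex,"origin",O,"bar",O-.032*ex,"sep",np.linalg.norm(lat))
for nm,uv,z in [("jugmouth",(339,237),.192),("jar",(285,179),.06),("vial",(190,198),.066),("weight",(184,228),.05)]:
    p=back(uv,z,K,T)[0,:2]; print(nm,p,"cradle",(p-O)@ex,(p-O)@ey)
J=back((339,237),.192,K,T)[0,:2]
t=np.linspace(0,6.28,60)
rows=[]
for n in ["top0","scene0"]:
    f,K,T=cam(n+".npz"); im=f[:,:,::-1].copy(); im=cv2.resize(im,None,fx=3,fy=3,interpolation=cv2.INTER_CUBIC)
    def dr(P,col):
        cv2.polylines(im,[((proj(P,K,T)+.5)*3).astype(np.int32)],True,col,1)
    w=lambda a,b,z:np.r_[O+a*ex+b*ey,z]
    dr([w(*q,.006) for q in [(-.175,-.065),(.175,-.065),(.175,.065),(-.175,.065)]],(0,0,255))
    for sg in(-1,1): dr([w(*q,.037) for q in [(-.02,sg*.054-.006),(.17,sg*.054-.006),(.17,sg*.054+.006),(-.02,sg*.054+.006)]],(0,255,255))
    for z,r,co in[(.192,.06,(0,255,0)),(.192,.052,(255,0,255)),(.006,.06,(0,255,0))]: dr(np.c_[J[0]+r*np.cos(t),J[1]+r*np.sin(t),0*t+z],co)
    cc=(proj(np.r_[O,0.05],K,T)[0]*3).astype(int); 
    rows.append(im[max(0,cc[1]-260):cc[1]+300,max(0,cc[0]-200):cc[0]+200] if n=="scene0" else im[500:900,580:1130])
a=rows[0];b=rows[1];H=max(a.shape[0],b.shape[0])
o=np.zeros((H,a.shape[1]+b.shape[1],3),np.uint8);o[:a.shape[0],:a.shape[1]]=a;o[:b.shape[0],a.shape[1]:]=b
print(o.shape); cv2.imwrite("pics/ov.png",o if o.shape[1]<=800 else cv2.resize(o,(800,int(o.shape[0]*800/o.shape[1]))))
E
```

```text
rail ((568.5917358398438, 185.20416259765625), (184.63270568847656, 12.577301025390625), 84.81271362304688)
rail ((462.0270690917969, 194.76776123046875), (183.55982971191406, 10.205196380615234), 84.74957275390625)
ex [0.08938532 0.99599712] origin [0.5086055  0.11528618] bar [0.50574517 0.08341427] sep 0.10699294658028552
jugmouth [0.4915972  0.01678518] cradle -0.09962700538618477 0.00813568114642939
jar [0.63017461 0.1159241 ] cradle 0.011501865544089994 -0.12102546369396565
vial [0.58575785 0.3152114 ] cradle 0.20602122977676823 -0.058973130845704394
weight [0.52421474 0.32812417] cradle 0.2133812591554598 0.003477840505385488
(560, 950, 3)
```

View pics/ov.png

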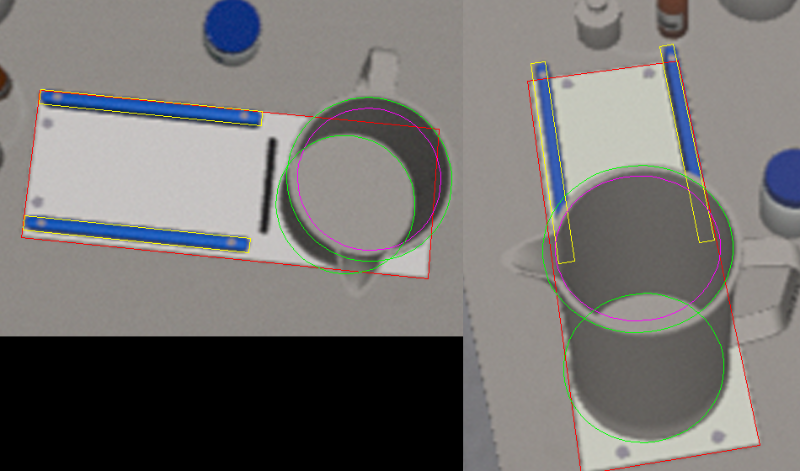

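The overlay fits the plate, the rails and the jug's rim to within a few mm. My plan has four parts:
- Put the fingers into the mouth, opened to about 90 mm over their backs across the cradle. This spans the bore with little slack.
- Turn the tool together with the jug past its balance point.
- From a tilt of about 45°, ease the jug down on the finger backs.
- Keep the tool slanted throughout, so the gripper clears the vial and the weight.

```bash
python3 -m crank '[0,0,-0.015,0,0,0.12,69, 0,0,-0.015,0,0,0.12,69, 0,0,-0.015,0,0,0.12,69, 0,0,-0.015,0,0,0.12,69, 0,0,-0.015,0,0,0.12,69, 0,0,-0.015,0,0,0.12,69, 0,0,-0.015,0,0,0.12,69, 0,0,-0.015,0,0,0.12,69]'
python3 -m crank '[0,0,0,0,0,0.1,69, 0,0,0,0,0,0.1,69, 0,0,0,0,0,0.1,69, 0,0,0,0,0,0.1,69, 0,0,0,0,0,0,69]'
cat > st.py <<'E'
from rig import *; import numpy as np,sys
from scipy.spatial.transform import Rotation as R
s=get_state(); Rm=R.from_euler('xyz',s['ee_rot']); print({k:np.round(s[k],4).tolist() for k in('time','qpos','ee_pos','ee_rot','wrist_force','width')})
O=np.array([.5086,.1153,0]);ex=np.array([.0894,.996,0]);ez=np.array([0,0,1.]);ey=np.cross(ez,ex);C=np.c_[ex,ey,ez]
print("tcp cradle",np.round(C.T@(s['ee_pos']-O),4),"tool z cradle",np.round(C.T@Rm.as_matrix()[:,2],3),"tool x",np.round(C.T@Rm.as_matrix()[:,0],3))
if len(sys.argv)>1:
    g=np.array(eval(sys.argv[1])); tau=g[3]; zt=C@np.array([-np.sin(tau),0,-np.cos(tau)]);xt=C@np.array([np.cos(tau),0,-np.sin(tau)]);G=np.c_[xt,np.cross(zt,xt),zt]
    print("shift tool",np.round(Rm.inv().apply(O+C@g[:3]-s['ee_pos']),4),"rotvec",np.round((Rm.inv()*R.from_matrix(G)).as_rotvec(),4))
E
python3 st.py "(-.1,.008,.33,0)"
```

```text
time: 0.77
ee_pos: [0.1815, 0.5978, 0.3343]
ee_rot: [-3.141, 0.001, 1.881]
wrist_force: [-0.4, 0.7, 0.1]
width: 0.0634
finger_force: 0.0
time: 1.18
ee_pos: [0.1815, 0.5979, 0.3336]
ee_rot: [-3.141, 0.001, 1.482]
wrist_force: [-0.7, -0.2, 0.2]
width: 0.063
finger_force: 0.0
{'time': 1.1833, 'qpos': [1.1805, 0.4098, 1.1606, -0.0001, 1.5719, 1.2697], 'ee_pos': [0.1815, 0.5979, 0.3336], 'ee_rot': [-3.1414, 0.0007, 1.4815], 'wrist_force': [-0.6549, -0.2061, 0.2369], 'width': 0.063}
tcp cradle [0.4514 0.3689 0.3336] tool z cradle [-0.001  0.    -1.   ] tool x [ 1.     0.    -0.001]
shift tool [-0.5515  0.3607  0.0039] rotvec [-0.0002  0.0007  0.0003]
```

```bash
python3 -m crank '[-0.025,0.03,0,0,0,0,69, -0.025,0.03,0,0,0,0,69, -0.025,0.03,0,0,0,0,69, -0.025,0.03,0,0,0,0,69, -0.025,0.03,0,0,0,0,69, -0.025,0.03,0,0,0,0,69, -0.025,0.03,0,0,0,0,69, -0.025,0.03,0,0,0,0,69]' >/dev/null
python3 -m crank '[-0.025,0.03,0,0,0,0,69, -0.025,0.03,0,0,0,0,69, -0.025,0.03,0,0,0,0,69, -0.025,0.03,0,0,0,0,69, 0,0,0,0,0.12,0,69, 0,0,0,0,0.12,0,69, 0,0,0,0,0.12,0,69, 0,0,0,0,0.12,0,69]'
python3 -m crank '[0,0,0,0,0.12,0,69, 0,0,0,0,0.12,0,69, 0,0,0,0,0.1,0,69, 0,0,0,0,0,0,69]'
python3 st.py "(.14,.008,.2,.8)"
```

```text
time: 2.52
ee_pos: [0.5159, 0.2687, 0.335]
ee_rot: [3.136, -0.486, 1.491]
wrist_force: [-0.9, 0.9, -0.8]
width: 0.063
finger_force: 0.0
time: 2.85
ee_pos: [0.5147, 0.2671, 0.3319]
ee_rot: [-3.139, -0.825, 1.484]
wrist_force: [0.2, -0.0, -1.0]
width: 0.0634
finger_force: 0.0
{'time': 2.85, 'qpos': [-0.1032, 0.304, 1.6559, 0.8596, 1.3244, -0.3024], 'ee_pos': [0.5147, 0.2671, 0.3319], 'ee_rot': [-3.1388, -0.8254, 1.4836], 'wrist_force': [0.2394, -0.0432, -0.9736], 'width': 0.0634}
tcp cradle [0.1517 0.0075 0.3319] tool z cradle [ 0.735  0.004 -0.678] tool x [0.678 0.002 0.735]
shift tool [-0.1049 -0.0003  0.0808] rotvec [-0.0021 -1.6254  0.0048]
```

```bash
python3 -m crank '[0,0,0,0,-0.12,0,69, 0,0,0,0,-0.12,0,69, 0,0,0,0,-0.12,0,69, 0,0,0,0,-0.12,0,69, 0,0,0,0,-0.12,0,69, 0,0,0,0,-0.12,0,69, 0,0,0,0,-0.12,0,69, 0,0,0,0,-0.12,0,69]' >/dev/null
python3 -m crank '[0,0,0,0,-0.12,0,69, 0,0,0,0,-0.12,0,69, 0,0,0,0,-0.12,0,69, 0,0,0,0,-0.12,0,69, 0,0,0,0,-0.12,0,69, 0,0,0,0,-0.12,0,69,0,0,0,0,0,0,69]' >/dev/null
python3 st.py "(-.1,.008,.25,.0)"
```

```text
{'time': 4.1, 'qpos': [0.7111, 0.7062, 0.9572, -0.662, 2.0751, 0.6424], 'ee_pos': [0.5145, 0.2714, 0.331], 'ee_rot': [-3.1386, 0.8724, 1.4942], 'wrist_force': [0.1516, 1.4983, -2.3333], 'width': 0.0628}
tcp cradle [0.156  0.0081 0.331 ] tool z cradle [-0.766 -0.007 -0.643] tool x [ 0.643  0.008 -0.766]
shift tool [-0.1026 -0.0025  0.2482] rotvec [0.0029 0.8724 0.0108]
```

```bash
python3 -m crank '[0,0,0,0,0.11,0,69, 0,0,0,0,0.11,0,69, 0,0,0,0,0.11,0,69, 0,0,0,0,0.11,0,69, 0,0,0,0,0.11,0,69, 0,0,0,0,0.11,0,69, 0,0,0,0,0.11,0,69, 0,0,0,0,0.1,0,69]' >/dev/null
python3 -m crank '[-0.032,0,0,0,0,0,69, -0.032,0,0,0,0,0,69, -0.032,0,0.01,0,0,0,69, -0.032,0,0.01,0,0,0,69, -0.032,0,0.01,0,0,0,69, -0.032,0,0.01,0,0,0,69, -0.032,0,0.01,0,0,0,69, -0.032,0,0.01,0,0,0,69]' >/dev/null
python3 -m crank '[0,0,0,0,0,0,69,0,0,0,0,0,0,69]'
python3 st.py "(-.1,.008,.205,.0)"
python3 - <<'E'
from h import *; from rig import *
o=[]
for n in("top","wrist"):
    c=read_camera(n); np.savez(n+"1.npz",**c); o.append(c["frame"][:,:,::-1])
cv2.imwrite("pics/b.png",np.vstack([cv2.resize(o[0][120:320,160:440],(560,400)),cv2.resize(o[1],(267,200)).repeat(1,0) if 0 else np.pad(cv2.resize(o[1],(267,200)),((0,0),(0,293),(0,0)))]))
E
```

```text
time: 5.6
ee_pos: [0.4942, 0.0131, 0.2725]
ee_rot: [3.138, -0.01, 1.484]
wrist_force: [-0.6, -0.2, 0.2]
width: 0.0631
finger_force: 0.0
{'time': 5.6, 'qpos': [-0.1013, 0.2477, 1.5753, 0.01, 1.3151, -0.0171], 'ee_pos': [0.4942, 0.0131, 0.2725], 'ee_rot': [3.138, -0.0096, 1.4842], 'wrist_force': [-0.5706, -0.2127, 0.1656], 'width': 0.0631}
tcp cradle [-0.1031  0.0052  0.2725] tool z cradle [ 0.01  -0.004 -1.   ] tool x [1.    0.003 0.01 ]
shift tool [ 0.0024 -0.0031  0.0675] rotvec [ 0.0036 -0.0096  0.0029]
```

View pics/b.png

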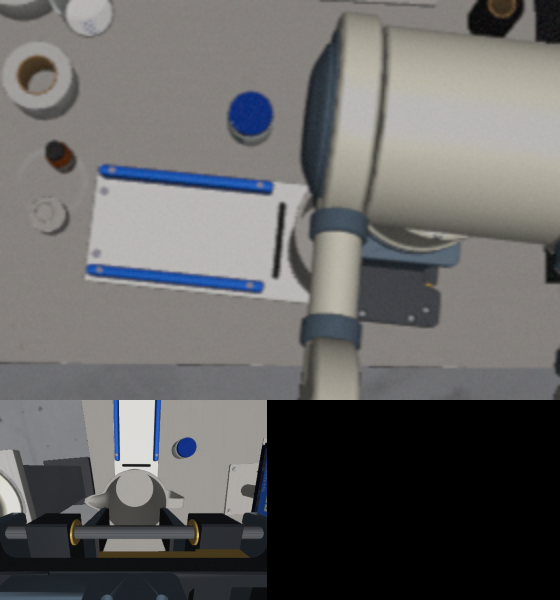

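The wrist view shows the fingers centred over the mouth, at about (135,490). Going in with slightly narrower fingers.

```bash
python3 -m crank '[0.0015,-0.003,0,0.0036,-0.01,0.003,62, 0,0,0.02,0,0,0,62, 0,0,0.02,0,0,0,62, 0,0,0.02,0,0,0,62, 0,0,0.015,0,0,0,62, 0,0,0.01,0,0,0,62, 0,0,0.01,0,0,0,62, 0,0,0.01,0,0,0,62]'
python3 -m crank '[0,0,0.01,0,0,0,62, 0,0,0.005,0,0,0,62, 0,0,0,0,0,0,65, 0,0,0,0,0,0,67, 0,0,0,0,0,0,69, 0,0,0,0,0,0,69]'; python3 st.py "(-.1,.008,.15,.0)"
python3 - <<'E'
from h import *; from rig import *
c=read_camera("scene"); np.savez("scene2.npz",**c); cv2.imwrite("pics/c.png",cv2.resize(c["frame"][140:350,160:370,::-1],(590,590)))
E
```

```text
time: 6.37
ee_pos: [0.4908, 0.0174, 0.1663]
ee_rot: [-3.139, 0.0, 1.486]
wrist_force: [0.2, -0.0, -0.4]
width: 0.0565
finger_force: 0.0
time: 6.87
ee_pos: [0.4908, 0.0163, 0.152]
ee_rot: [-3.139, 0.0, 1.484]
wrist_force: [0.2, 0.3, -0.2]
width: 0.0624
finger_force: 0.0
{'time': 6.8667, 'qpos': [-0.0883, 0.3878, 1.7443, -0.0001, 1.012, -0.0015], 'ee_pos': [0.4908, 0.0163, 0.152], 'ee_rot': [-3.1391, 0.0001, 1.4841], 'wrist_force': [0.179, 0.2652, -0.201], 'width': 0.0624}
tcp cradle [-0.1001  0.0089  0.152 ] tool z cradle [-0.     0.002 -1.   ] tool x [ 1.     0.003 -0.   ]
shift tool [0.0001 0.0009 0.002 ] rotvec [-0.0025  0.0001  0.0028]
```

View pics/c.png

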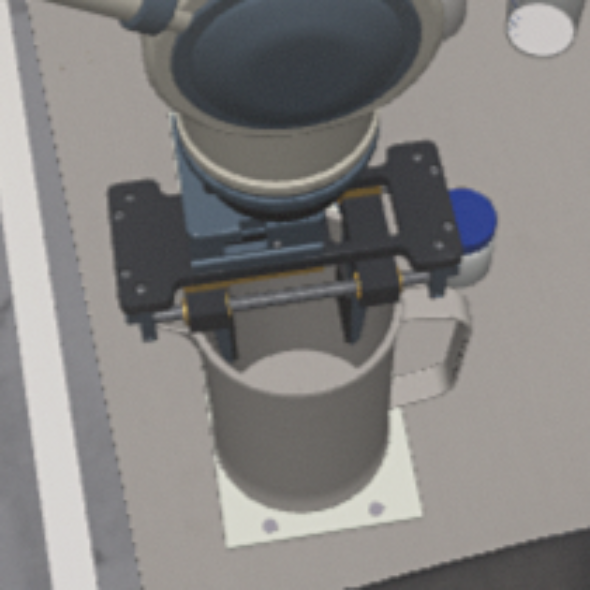

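The fingers are inside the mouth with no contact. Now pushing gently to start the tip.

```bash
python3 -m crank '[0.004,0,0,0,0,0,69, 0.003,0,0,0,0,0,69, 0.003,0,0,0,0,0,69, 0.002,0,0,0,0,0,69, 0.002,0,0,0,0,0,69, 0.002,0,0,0,0,0,69]'
python3 -m crank '[0.0029,0,-0.001,0,-0.02,0,69, 0.0029,0,-0.001,0,-0.02,0,69, 0.0029,0,-0.001,0,-0.02,0,69, 0.0029,0,-0.001,0,-0.02,0,69]'; python3 st.py
```

```text
time: 7.42
ee_pos: [0.4918, 0.0323, 0.1514]
ee_rot: [-3.138, 0.0, 1.484]
wrist_force: [0.8, -1.9, 0.7]
width: 0.0629
finger_force: 0.6
time: 7.75
ee_pos: [0.4926, 0.0439, 0.155]
ee_rot: [-3.137, 0.081, 1.484]
wrist_force: [-0.5, -1.4, -0.8]
width: 0.0628
finger_force: 0.9
{'time': 7.75, 'qpos': [0.0254, 0.3974, 1.7196, -0.093, 1.0397, 0.1603], 'ee_pos': [0.4926, 0.0439, 0.155], 'ee_rot': [-3.1375, 0.0812, 1.4839], 'wrist_force': [-0.5475, -1.4086, -0.8469], 'width': 0.0628}
tcp cradle [-0.0726  0.0096  0.155 ] tool z cradle [-0.081  0.004 -0.997] tool x [ 0.997  0.003 -0.081]
```

```bash
python3 -m crank '[0.0058,0,-0.002,0,-0.04,0,69, 0.0058,0,-0.002,0,-0.04,0,69, 0.0058,0,-0.002,0,-0.04,0,69, 0.0058,0,-0.002,0,-0.04,0,69, 0.0058,0,-0.002,0,-0.04,0,69, 0.0058,0,-0.002,0,-0.04,0,69]'; python3 st.py
python3 - <<'E'
from h import *; from rig import *
o=[]
for n in("scene","top"):
    c=read_camera(n); np.savez(n+"3.npz",**c); o.append(cv2.resize(c["frame"][140:350,160:370,::-1] if n=="scene" else c["frame"][140:340,180:380,::-1],(400,400)))
cv2.imwrite("pics/d.png",np.hstack(o))
E
```

```text
time: 8.25
ee_pos: [0.4959, 0.0803, 0.1607]
ee_rot: [-3.138, 0.322, 1.485]
wrist_force: [-0.1, -1.4, -1.0]
width: 0.0631
finger_force: 0.5
{'time': 8.25, 'qpos': [0.251, 0.4619, 1.6375, -0.3283, 1.1756, 0.4853], 'ee_pos': [0.4959, 0.0803, 0.1607], 'ee_rot': [-3.138, 0.3221, 1.4848], 'wrist_force': [-0.09, -1.4209, -1.0368], 'width': 0.0631}
tcp cradle [-0.036   0.0095  0.1607] tool z cradle [-0.317  0.002 -0.949] tool x [ 0.949  0.003 -0.317]
```

View pics/d.png

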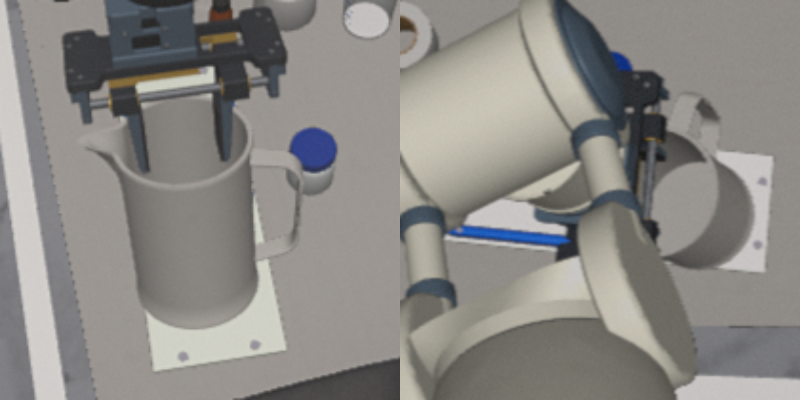

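The jug tips together with the tool at about 18°, its handle clear of the jar. The fingers bear on the far inner wall.

```bash
python3 -m crank '[0.0044,0,-0.0015,0,-0.03,0,71, 0.0044,0,-0.0015,0,-0.03,0,72, 0.0044,0,-0.0015,0,-0.03,0,72, 0.0044,0,-0.0015,0,-0.03,0,72, 0.0044,0,-0.0015,0,-0.03,0,72, 0.0044,0,-0.0015,0,-0.03,0,72, 0.0029,0,-0.001,0,-0.02,0,72]'; python3 st.py
for i in 1; do python3 -m crank '[0.0029,0,-0.001,0,-0.02,0,72, 0.0029,0,-0.001,0,-0.02,0,72, 0.0029,0,-0.001,0,-0.02,0,72]'; done
```

```text
time: 8.93
ee_pos: [0.4987, 0.1108, 0.158]
ee_rot: [-3.137, 0.52, 1.486]
wrist_force: [0.4, -0.6, -0.9]
width: 0.0655
finger_force: 0.2
{'time': 8.9333, 'qpos': [0.4044, 0.5591, 1.5509, -0.4667, 1.3269, 0.6731], 'ee_pos': [0.4987, 0.1108, 0.158], 'ee_rot': [-3.1368, 0.5203, 1.4862], 'wrist_force': [0.4221, -0.6147, -0.867], 'width': 0.0655}
tcp cradle [-0.0054  0.0095  0.158 ] tool z cradle [-0.497  0.002 -0.868] tool x [ 0.868  0.004 -0.497]
time: 9.18
ee_pos: [0.4995, 0.1196, 0.1563]
ee_rot: [-3.137, 0.581, 1.486]
wrist_force: [-0.5, -1.6, 0.0]
width: 0.0656
finger_force: 0.2
```

```bash
python3 -m crank '[0.0029,0,-0.001,0,-0.02,0,72, 0.0029,0,-0.001,0,-0.02,0,72, 0.0029,0,-0.001,0,-0.02,0,72, 0.0029,0,-0.001,0,-0.02,0,72]'; python3 -m crank '[0,0,0,0,0,0,72,0,0,0,0,0,0,72,0,0,0,0,0,0,72]'; python3 st.py
python3 - <<'E'
from h import *; from rig import *
c=read_camera("scene"); np.savez("scene4.npz",**c); cv2.imwrite("pics/e.png",cv2.resize(c["frame"][120:350,160:390,::-1],(590,590)))
E
```

```text
time: 9.52
ee_pos: [0.5005, 0.1317, 0.1528]
ee_rot: [-3.137, 0.662, 1.487]
wrist_force: [0.7, -0.2, 0.6]
width: 0.0652
finger_force: 0.1
time: 9.77
ee_pos: [0.5005, 0.1314, 0.1529]
ee_rot: [-3.137, 0.66, 1.487]
wrist_force: [0.3, -0.1, 0.2]
width: 0.0658
finger_force: 0.1
{'time': 9.7667, 'qpos': [0.4922, 0.6427, 1.483, -0.5419, 1.4414, 0.768], 'ee_pos': [0.5005, 0.1314, 0.1529], 'ee_rot': [-3.1369, 0.6598, 1.4868], 'wrist_force': [0.3211, -0.1418, 0.1622], 'width': 0.0658}
tcp cradle [0.0153 0.0096 0.1529] tool z cradle [-0.613  0.001 -0.79 ] tool x [ 0.79   0.004 -0.613]
```

View pics/e.png

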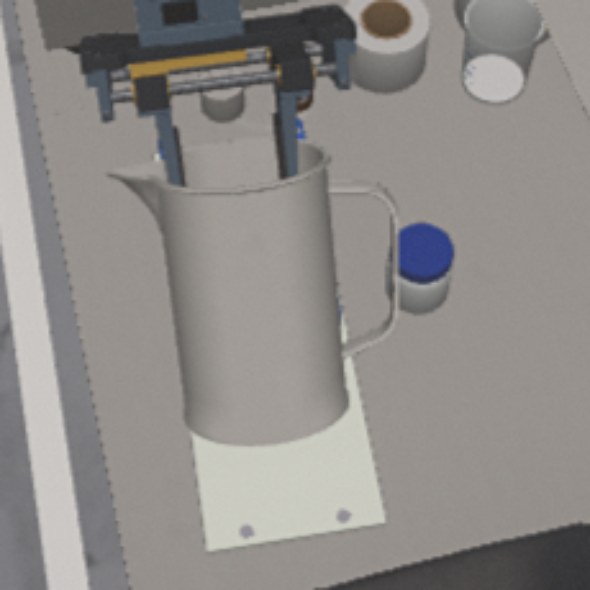

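Near balance at 38° with almost no force on the tool. Continuing slowly through the hand-over.

```bash
python3 -m crank '[0.0022,0,-0.0007,0,-0.015,0,72, 0.0022,0,-0.0007,0,-0.015,0,72, 0.0022,0,-0.0007,0,-0.015,0,72, 0.0022,0,-0.0007,0,-0.015,0,72, 0,0,0,0,0,0,72]';python3 -m crank '[0.0022,0,-0.0007,0,-0.015,0,72, 0.0022,0,-0.0007,0,-0.015,0,72, 0.0022,0,-0.0007,0,-0.015,0,72, 0.0022,0,-0.0007,0,-0.015,0,72, 0,0,0,0,0,0,72, 0,0,0,0,0,0,72]'; python3 st.py
```

```text
time: 10.23
ee_pos: [0.5011, 0.1406, 0.1489]
ee_rot: [-3.136, 0.722, 1.488]
wrist_force: [-0.2, -0.6, 0.4]
width: 0.0656
finger_force: 0.1
time: 10.73
ee_pos: [0.5019, 0.1486, 0.1454]
ee_rot: [-3.136, 0.78, 1.488]
wrist_force: [-0.1, 0.0, -1.1]
width: 0.0656
finger_force: 0.6
{'time': 10.7333, 'qpos': [0.5556, 0.724, 1.4206, -0.5968, 1.5408, 0.8298], 'ee_pos': [0.5019, 0.1486, 0.1454], 'ee_rot': [-3.1359, 0.7804, 1.4883], 'wrist_force': [-0.1365, 0.033, -1.1028], 'width': 0.0656}
tcp cradle [0.0325 0.0097 0.1454] tool z cradle [-0.704  0.001 -0.711] tool x [ 0.711  0.005 -0.704]
```

The hand-over was smooth and the tool now carries about 1 N of jug weight. I'll compute the lowering path with the tool kept at this slant and the rim resting on the finger backs.

Run:
```python
import numpy as np
tau=.78; X=np.array([np.cos(tau),-np.sin(tau)]);Z=np.array([-np.sin(tau),-np.cos(tau)])
P=np.array([-.036,.009]); prev=None
for i,th in enumerate(np.linspace(.89,1.571,10)):
    s=.05-.025*i/9; psi=th-.424; rim=P+.204*np.array([np.sin(psi),np.cos(psi)]); t=rim+.016*X+s*Z
    if prev is not None: print(round(th,3),np.round(t,4),"dx,dz",np.round([(t-prev)@X,(t-prev)@Z],4))
    else: print(th,t)
    prev=t
```

```text
0.89 [0.03187119 0.14444988]
0.966 [0.0473 0.139 ] dx,dz [ 0.0148 -0.007 ]
1.041 [0.0622 0.1325] dx,dz [ 0.0151 -0.0059]
1.117 [0.0764 0.1251] dx,dz [ 0.0153 -0.0047]
1.193 [0.0898 0.1167] dx,dz [ 0.0154 -0.0035]
1.268 [0.1025 0.1076] dx,dz [ 0.0154 -0.0024]
1.344 [0.1142 0.0976] dx,dz [ 0.0154 -0.0012]
1.42 [0.1251 0.087 ] dx,dz [ 0.0152 -0.    ]
1.495 [0.1349 0.0757] dx,dz [0.0149 0.0011]
1.571 [0.1437 0.0639] dx,dz [0.0146 0.0022]
```

```bash
python3 -m crank '[0.005,0,-0.0023,0,0,0,72, 0.005,0,-0.0023,0,0,0,72, 0.005,0,-0.0023,0,0,0,72, 0.005,0,-0.002,0,0,0,72, 0.005,0,-0.002,0,0,0,72, 0.005,0,-0.002,0,0,0,72]'; python3 -m crank '[0.005,0,-0.0016,0,0,0,72, 0.005,0,-0.0016,0,0,0,72, 0.005,0,-0.0016,0,0,0,72]'; python3 st.py
python3 - <<'E'
from h import *; from rig import *
c=read_camera("scene"); np.savez("scene5.npz",**c); cv2.imwrite("pics/f.png",cv2.resize(c["frame"][120:350,160:390,::-1],(590,590)))
E
```

```text
time: 11.23
ee_pos: [0.5046, 0.1792, 0.1335]
ee_rot: [-3.137, 0.78, 1.488]
wrist_force: [0.4, -0.7, -1.0]
width: 0.066
finger_force: 0.8
time: 11.48
ee_pos: [0.5057, 0.1931, 0.1263]
ee_rot: [-3.136, 0.78, 1.487]
wrist_force: [-0.0, 0.0, -1.7]
width: 0.0653
finger_force: 0.8
{'time': 11.4833, 'qpos': [0.6078, 0.782, 1.3446, -0.5688, 1.5799, 0.8573], 'ee_pos': [0.5057, 0.1931, 0.1263], 'ee_rot': [-3.1364, 0.78, 1.4875], 'wrist_force': [-0.026, 0.0182, -1.7284], 'width': 0.0653}
tcp cradle [0.0772 0.0098 0.1263] tool z cradle [-0.703  0.001 -0.711] tool x [ 0.711  0.004 -0.703]
```

View pics/f.png

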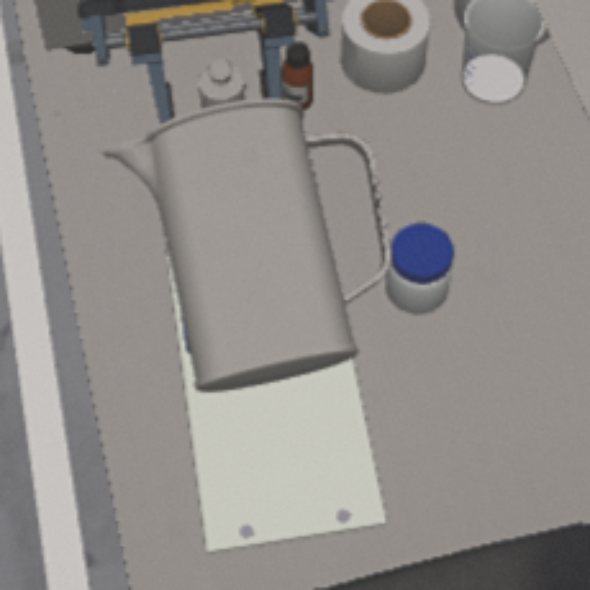

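The jug is at about 64°, resting on the finger backs and clear of the jar. Continuing to ease it down.

```bash
python3 -m crank '[0.005,0,-0.0012,0,0,0,72, 0.005,0,-0.0012,0,0,0,72, 0.005,0,-0.0012,0,0,0,72, 0.005,0,-0.0008,0,0,0,72, 0.005,0,-0.0008,0,0,0,72, 0.005,0,-0.0008,0,0,0,72]'; python3 -m crank '[0.005,0,-0.0006,0,0,0,72, 0.005,0,-0.0004,0,0,0,72, 0.005,0,-0.0002,0,0,0,72, 0.005,0,0,0,0,0,72]'; python3 st.py
python3 - <<'E'
from h import *; from rig import *
c=read_camera("scene"); np.savez("scene6.npz",**c); cv2.imwrite("pics/g.png",cv2.resize(c["frame"][120:350,160:390,::-1],(590,590)))
E
```

```text
time: 12.03
ee_pos: [0.5079, 0.2184, 0.1094]
ee_rot: [-3.136, 0.78, 1.488]
wrist_force: [-0.7, -0.3, -2.1]
width: 0.0651
finger_force: 0.8
time: 12.37
ee_pos: [0.5092, 0.2334, 0.0962]
ee_rot: [-3.137, 0.78, 1.487]
wrist_force: [-0.0, 0.5, -0.4]
width: 0.0658
finger_force: 0.1
{'time': 12.3667, 'qpos': [0.6515, 0.8522, 1.2728, -0.5452, 1.6009, 0.888], 'ee_pos': [0.5092, 0.2334, 0.0962], 'ee_rot': [-3.1365, 0.78, 1.4873], 'wrist_force': [-0.0041, 0.5043, -0.4359], 'width': 0.0658}
tcp cradle [0.1177 0.01   0.0962] tool z cradle [-0.703  0.001 -0.711] tool x [ 0.711  0.004 -0.703]
```

View pics/g.png

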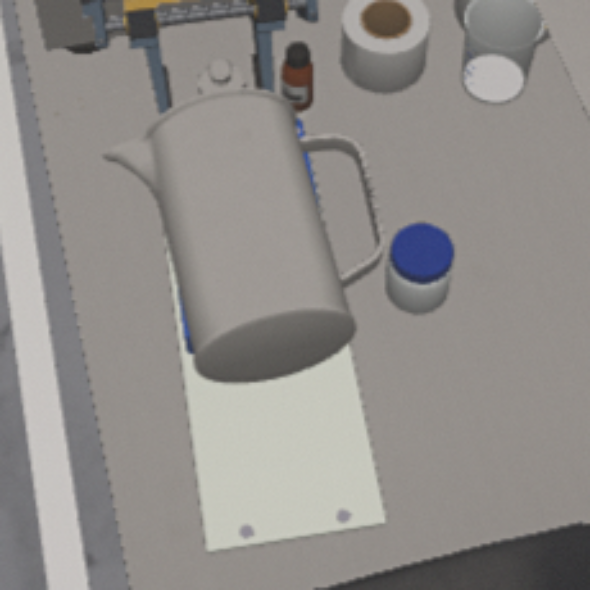

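The jug looks nearly flat, with its foot ellipse running from about (195,365) to (355,325) in the crop. The force has dropped, so I'll fit the jug's pose from the outline before going on.

```bash
cat > fit.py <<'E'
from h import *; from scipy.optimize import least_squares
import sys
def fit(npz,foot,rim,sc=230/590,off=(160,120)):
    f,K,T=cam(npz); O=np.array([.5086,.1153,0]);ex=np.array([.0894,.996,0]);ey=np.array([-.996,.0894,0]);C=np.c_[ex,ey,[0,0,1]]
    t=np.linspace(0,2*np.pi,180)
    q=lambda a:np.array(a)*sc+off
    def circ(p,h):
        x,y,z,th,ya=p; u=np.array([np.sin(th)*np.cos(ya),np.sin(th)*np.sin(ya),np.cos(th)]);a=np.cross(u,[0,0,1.]);a/=np.linalg.norm(a);b=np.cross(u,a)
        M=np.array([x,y,z])+(h-.093)*u; return proj((O+(C@(M[:,None]+.06*(np.outer(a,np.cos(t))+np.outer(b,np.sin(t))))).T),K,T)
    def res(p):
        r=[]
        for pts,h in((foot,0),(rim,.186)):
            c=circ(p,h)
            for s in q(pts): r.append(np.min(np.linalg.norm(c-s,axis=1)))
        return np.r_[r,(np.array(p)-[.05,0,.08,1.4,0])*[5,5,5,.3,.5]]
    s=least_squares(res,[.05,0,.08,1.4,0],diff_step=1e-3); return s.x,np.round(s.fun[:-5],2)
E
python3 - <<'E'
from fit import *
p,r=fit("scene6.npz",[(195,362),(240,382),(300,371),(355,325),(340,314),(290,312),(230,332)],[(150,137),(180,109),(230,93),(275,97),(297,108)])
print("middle x,y,z,theta,yaw",np.round(p,3),r, "foot x",p[0]-.093*np.sin(p[3]),"mouth x",p[0]+.093*np.sin(p[3]))
E
```

```text
middle x,y,z,theta,yaw [ 0.046 -0.003  0.058  1.475  0.06 ] [0.21 0.42 0.52 0.14 0.22 0.5  0.55 0.65 0.33 0.36 0.77 0.66] foot x -0.04660374640282271 mouth x 0.13854343288733484
```

```bash
python3 -m crank '[0.003,0,0,0,0,0,72, 0.003,0,0,0,0,0,72, 0.003,0,0,0,0,0,72, 0.003,0,0,0,0,0,72, 0,0,0,0,0,0,72, 0,0,0,0,0,0,72]'; python3 st.py
python3 - <<'E'
from h import *; from rig import *
c=read_camera("scene"); np.savez("scene7.npz",**c); a=np.load("scene6.npz")["frame"][140:350,200:330]; b=c["frame"][140:350,200:330]
fl=cv2.calcOpticalFlowFarneback(cv2.cvtColor(a,7),cv2.cvtColor(b,7),None,.5,3,25,3,7,1.5,0)
print("flow rim",fl[5:60,40:70].mean((0,1)),"foot",fl[85:130,45:80].mean((0,1)),"still",fl[150:,:].mean((0,1)))
E
```

```text
time: 12.92
ee_pos: [0.5098, 0.2416, 0.0881]
ee_rot: [-3.136, 0.78, 1.488]
wrist_force: [0.2, -0.2, -0.0]
width: 0.0655
finger_force: 0.0
{'time': 12.9167, 'qpos': [0.6601, 0.8692, 1.2577, -0.5406, 1.6031, 0.8951], 'ee_pos': [0.5098, 0.2416, 0.0881], 'ee_rot': [-3.1364, 0.7802, 1.4876], 'wrist_force': [0.1514, -0.1938, -0.0115], 'width': 0.0655}
tcp cradle [0.1259 0.0101 0.0881] tool z cradle [-0.703  0.001 -0.711] tool x [ 0.711  0.004 -0.703]
flow rim [-0.05109261 -0.03139216] foot [ 0.37091848 -0.395128  ] still [-0.00027884  0.01128211]
```

No force remains and the jug is still, so it rests on the rails. Withdrawing along the fingers.

```bash
python3 -m crank '[0,0,-0.004,0,0,0,72, 0,0,-0.004,0,0,0,72, 0,0,-0.005,0,0,0,72, 0,0,-0.006,0,0,0,72, 0,0,-0.008,0,0,0,72, 0,0,-0.01,0,0,0,72]'; python3 -m crank '[0,0,-0.012,0,0,0,72, 0,0,-0.015,0,0,0,72, 0,0,-0.015,0,0,0,72, -0.02,0,-0.025,0,0,0,72, -0.02,0,-0.025,0,0,0,72, -0.02,0,-0.025,0,0,0,72, -0.02,0,-0.025,0,0,0,72, 0,0,0,0,0,0,72]'; python3 st.py
python3 - <<'E'
from h import *; from rig import *
o=[]
for n in("scene","top"):
    c=read_camera(n); np.savez(n+"8.npz",**c); o.append(cv2.resize(c["frame"][120:350,160:390,::-1] if n=="scene" else c["frame"][130:330,150:350,::-1],(400,400)))
cv2.imwrite("pics/i.png",np.hstack(o))
E
```

```text
time: 13.47
ee_pos: [0.5122, 0.2679, 0.115]
ee_rot: [-3.136, 0.78, 1.488]
wrist_force: [0.2, -0.1, -0.6]
width: 0.0657
finger_force: 0.0
time: 14.13
ee_pos: [0.5176, 0.3123, 0.2782]
ee_rot: [3.137, 0.774, 1.481]
wrist_force: [1.6, -0.1, 0.7]
width: 0.0657
finger_force: 0.0
{'time': 14.1333, 'qpos': [0.7263, 0.7473, 0.9455, -0.5582, 1.9989, 0.7237], 'ee_pos': [0.5176, 0.3123, 0.2782], 'ee_rot': [3.1371, 0.7736, 1.4809], 'wrist_force': [1.6416, -0.0842, 0.6565], 'width': 0.0657}
tcp cradle [0.197  0.0086 0.2782] tool z cradle [-0.699 -0.004 -0.715] tool x [ 0.715 -0.    -0.699]
```

View pics/i.png

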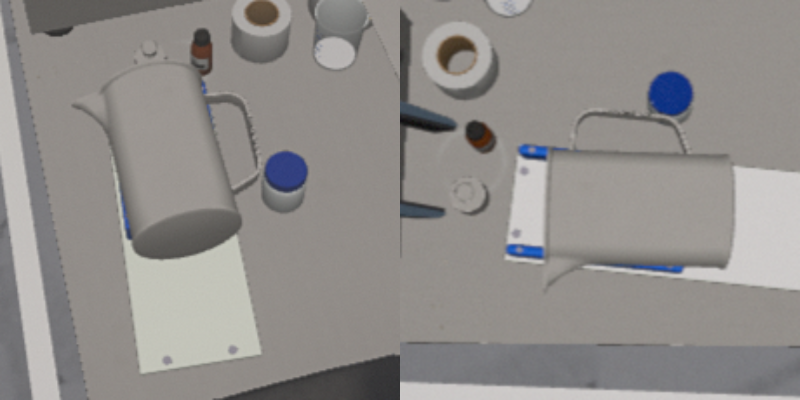

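Both views show the jug lying along the cradle between the rails, mouth at the far end, with the jar, vial and weight still standing. I'll check level and position with a two-view fit.

Run:
```python
from h import *; from scipy.optimize import least_squares
O=np.array([.5086,.1153,0]);C=np.c_[[.0894,.996,0],[-.996,.0894,0],[0,0,1]]
t=np.linspace(0,2*np.pi,120)
# silhouettes: convex hull of projected cylinder vs segmentation edge points picked by hand
obs={"scene8.npz":[np.array(a)*230/400+[160,120] for a in [[(132,244),(150,255),(170,258),(205,251),(240,224)],[(104,92),(112,78),(150,64),(175,63),(200,75)],[(110,130),(121,190),(222,150),(232,190)]]],
"top8.npz":[(np.array(a)-[400,0])/2+[150,130] for a in [[(728,267),(733,240),(734,210),(731,155)],[(548,165),(546,190),(546,235)],[(590,151),(660,153),(700,154),(620,264),(700,266)]]]}
def hull(p,K,T):
    x,y,z,th,ya=p;u=np.array([np.sin(th)*np.cos(ya),np.sin(th)*np.sin(ya),np.cos(th)]);a=np.cross(u,[0,0,1.]);a/=np.linalg.norm(a);b=np.cross(u,a)
    pts=[]
    for h in(-.093,.093): pts.append(O+(C@((np.array([x,y,z])+h*u)[:,None]+.06*(np.outer(a,np.cos(t))+np.outer(b,np.sin(t))))).T)
    return cv2.convexHull(proj(np.vstack(pts),K,T).astype(np.float32))
cams={n:cam(n) for n in obs}
def res(p):
    r=[]
    for n,g in obs.items():
        H=hull(p,*cams[n][1:])
        for a in g: r+=[cv2.pointPolygonTest(H,tuple(map(float,q)),True) for q in a]
    return np.array(r)
for z0 in (None,.073):
    f=res if z0 is None else (lambda p:np.r_[res(p),(p[2]-z0)*2000])
    s=least_squares(f,[.05,0,.075,1.5,.05],diff_step=2e-3,loss="soft_l1",x_scale=[.01,.01,.01,.1,.1]); p=s.x; u=np.array([np.sin(p[3])*np.cos(p[4]),np.sin(p[3])*np.sin(p[4])])*.093
    print(np.round(p,3),"mouth",np.round(p[:2]+u,3),"foot",np.round(p[:2]-u,3),"rms",np.sqrt(np.mean(s.fun**2)).round(2),np.round(res(p),1))
```

```text
[ 3.500e-02 -1.000e-03  7.300e-02  1.457e+00  6.400e-02] mouth [0.127 0.005] foot [-0.057 -0.007] rms 1.37 [ 1.1  3.7  2.   1.5  0.9  1.5 -0.6  0.4  0.6  0.5  2.3  1.3 -0.2  0.3
 -1.2 -0.3  0.6 -0.3  0.3 -0.   1.2  2.7  1.8  1.2  0.   0.8]
[ 3.500e-02 -1.000e-03  7.300e-02  1.457e+00  6.500e-02] mouth [0.127 0.005] foot [-0.057 -0.007] rms 1.34 [ 1.1  3.7  1.9  1.4  0.9  1.6 -0.4  0.5  0.7  0.5  2.4  1.4 -0.2  0.3
 -1.2 -0.2  0.6 -0.3  0.3 -0.   1.2  2.7  1.8  1.2  0.1  0.8]
```

The fit puts the tilt near the tolerance edge, at 1.457 against a limit of 1.45, and the hand-picked points are coarse. I'll refine it with sub-pixel edges and a rounded foot, and check that the bystanders haven't moved.

```bash
cat > fine.py <<'E'
from h import *; from scipy.optimize import least_squares; from scipy.ndimage import map_coordinates
import sys
O=np.array([.5086,.1153,0]);C=np.c_[[.0894,.996,0],[-.996,.0894,0],[0,0,1]]; t=np.linspace(0,2*np.pi,200)
def hull(p,K,T):
    x,y,z,th,ya,c=p[:6];u=np.array([np.sin(th)*np.cos(ya),np.sin(th)*np.sin(ya),np.cos(th)]);a=np.cross(u,[0,0,1.]);a/=np.linalg.norm(a);b=np.cross(u,a)
    pts=[O+(C@((np.array([x,y,z])+h*u)[:,None]+r*(np.outer(a,np.cos(t))+np.outer(b,np.sin(t))))).T for h,r in((-.093,.06-c),(-.093+c*.3,.06-c*.3),(-.093+c,.06),(.093,.06))]
    return cv2.convexHull(proj(np.vstack(pts),K,T).astype(np.float32))
def run(names,p0):
    cams={n:cam(n) for n in names}; p=np.array(p0)
    G={n:np.stack([cv2.GaussianBlur(c[0][...,k].astype(float),(0,0),.8) for k in range(3)]) for n,c in cams.items()}
    for w in (7,5,4,3,3):
        E={}
        for n,c in cams.items():
            H=hull(p,*c[1:])[:,0]; d=np.roll(H,-1,0)-H; L=np.r_[0,np.cumsum(np.linalg.norm(d,axis=1))]; Hc=np.vstack([H,H[:1]]); e=[]
            for s in np.arange(0,L[-1],2.):
                i=min(np.searchsorted(L,s,'right')-1,len(d)-1); tt=d[i]/(np.linalg.norm(d[i])+1e-9); q=Hc[i]+tt*(s-L[i]); nn=np.array([tt[1],-tt[0]])
                k=np.arange(-w,w+.01,.25); P=q+k[:,None]*nn; I=np.stack([map_coordinates(g,[P[:,1],P[:,0]],order=1) for g in G[n]]); g=np.abs(np.gradient(I,axis=1)).sum(0)
                j=g.argmax()
                if g[j]>4 and 0<j<len(k)-1: e.append(P[j])
            E[n]=np.array(e)
        def res(p): return np.concatenate([[cv2.pointPolygonTest(h,tuple(map(float,q)),True) for q in E[n]] for n in E for h in [hull(p,*cams[n][1:])]]+[[(p[5]-.008)*100]])
        s=least_squares(res,p,diff_step=2e-3,loss="soft_l1",f_scale=.4,x_scale=[.01,.01,.01,.1,.1,.01]); p=s.x
    u=np.array([np.sin(p[3])*np.cos(p[4]),np.sin(p[3])*np.sin(p[4])])*.093; r=np.abs(res(p))
    print(names,np.round(p,3),"mouth",np.round(p[:2]+u,3),"foot",np.round(p[:2]-u,3),"med",np.median(r).round(2),len(r)); return p
if __name__=="__main__":
    k=sys.argv[1]
    for st in ([.035,0,.073,1.457,.065,.008],[.04,0,.073,1.56,.0,.008]): run([f"scene{k}.npz",f"top{k}.npz"],st)
    run([f"scene{k}.npz"],st)
    for a,b in((f"top0",f"top{k}"),("scene0",f"scene{k}")):
        A,K,T=cam(a+".npz");B=cam(b+".npz")[0]
        for nm,P in dict(jar=(.63,.116,.05),vial=(.586,.315,.05),weight=(.524,.328,.04)).items():
            x,y=proj(P,K,T)[0].astype(int); m=cv2.matchTemplate(B[y-18:y+19,x-18:x+19],A[y-11:y+12,x-11:x+12],cv2.TM_CCOEFF_NORMED); _,v,_,l=cv2.minMaxLoc(m); print(b,nm,"px shift",l[0]-7,l[1]-7,round(v,2),end="; ")
E
python3 fine.py 8
```

```text
['scene8.npz', 'top8.npz'] [3.400e-02 1.000e-03 7.100e-02 1.405e+00 8.700e-02 1.200e-02] mouth [0.125 0.009] foot [-0.058 -0.007] med 0.48 286
['scene8.npz', 'top8.npz'] [3.400e-02 1.000e-03 7.700e-02 1.488e+00 7.800e-02 8.000e-03] mouth [0.126 0.009] foot [-0.059 -0.006] med 0.49 286
['scene8.npz'] [ 4.100e-02 -1.000e-03  6.100e-02  1.452e+00  5.600e-02  9.000e-03] mouth [0.133 0.004] foot [-0.051 -0.006] med 0.34 148
top8 jar px shift 0 0 0.92; top8 vial px shift 0 0 1.0; top8 weight px shift 0 0 0.99; scene8 jar px shift 0 0 0.99; scene8 vial px shift 0 0 0.99; scene8 weight px shift -5 -7 0.17;
```

The jar and vial haven't shifted. The weight is hidden in the scene view but unmoved in the top view. The jug, though, sits slightly skew: mouth about 9 mm towards the robot's rail, yaw about 0.08 rad, so the mouth rides high. I'll centre it with a light sideways push from the outside of the shut fingers.

```bash
python3 -m crank '[0,0,0,0,0.11,0,0, 0,0,0,0,0.11,0,0, 0,0,0,0,0.11,0,0, 0,0,0,0,0.11,0,0, 0,0,0,0,0.11,0,0, 0,0,0,0,0.11,0,0, 0,0,0,0,0.11,0,0, 0,0,0,0,0,0,0]'; python3 st.py "(.085,.11,.26,0)"
```

```text
time: 14.9
ee_pos: [0.5162, 0.3081, 0.2719]
ee_rot: [-3.138, 0.004, 1.481]
wrist_force: [1.0, -1.0, 1.1]
width: 0.0153
finger_force: 0.0
{'time': 14.9, 'qpos': [0.4399, 0.4137, 1.3195, -0.0017, 1.4138, 0.5303], 'ee_pos': [0.5162, 0.3081, 0.2719], 'ee_rot': [-3.1377, 0.0042, 1.4806], 'wrist_force': [1.0001, -0.9976, 1.1279], 'width': 0.0153}
tcp cradle [0.1927 0.0097 0.2719] tool z cradle [-0.004  0.004 -1.   ] tool x [ 1.    -0.001 -0.004]
shift tool [-0.1078 -0.1002  0.0127] rotvec [-0.0039  0.0042 -0.0007]
```

```bash
python3 -m crank '[-0.018,-0.02,0,0,0,0,0, -0.018,-0.02,0,0,0,0,0, -0.018,-0.02,0,0,0,0,0, -0.018,-0.02,0,0,0,0,0, -0.018,-0.02,0,0,0,0,0, -0.018,0,0,0,0,0,0, 0,0,0.02,0,0,0,0, 0,0,0.025,0,0,0,0]' >/dev/null; python3 -m crank '[0,0,0.025,0,0,0,0, 0,0,0.025,0,0,0,0, 0,0,0.025,0,0,0,0, 0,0,0.025,0,0,0,0, 0,0,0.02,0,0,0,0, 0,0,0.015,0,0,0,0, 0,0,0,0,0,0,0]'; python3 -m crank '[0,0.005,0,0,0,0,0, 0,0.005,0,0,0,0,0, 0,0.005,0,0,0,0,0, 0,0.005,0,0,0,0,0, 0,0.003,0,0,0,0,0, 0,0,0,0,0,0,0]'; python3 st.py
```

```text
time: 16.15
ee_pos: [0.4047, 0.2092, 0.0901]
ee_rot: [-3.132, 0.014, 1.485]
wrist_force: [-0.3, 0.4, -0.1]
width: 0.0003
finger_force: 0.0
time: 16.65
ee_pos: [0.4308, 0.2076, 0.0935]
ee_rot: [-3.139, 0.01, 1.483]
wrist_force: [0.4, 0.0, 0.7]
width: 0.0007
finger_force: 0.0
{'time': 16.65, 'qpos': [0.3299, 0.466, 1.832, -0.0104, 0.8496, 0.4242], 'ee_pos': [0.4308, 0.2076, 0.0935], 'ee_rot': [-3.1393, 0.0095, 1.4835], 'wrist_force': [0.3833, 0.0086, 0.6555], 'width': 0.0007}
tcp cradle [0.085  0.0857 0.0935] tool z cradle [-0.01   0.002 -1.   ] tool x [ 1.     0.002 -0.01 ]
```

```bash
python3 -m crank '[0,0.002,0,0,0,0,0, 0,0.002,0,0,0,0,0, 0,0.001,0,0,0,0,0, 0,0.001,0,0,0,0,0]'; python3 -m crank '[0,0.001,0,0,0,0,0, 0,0.001,0,0,0,0,0, 0,0.001,0,0,0,0,0]';python3 -m crank '[0,0.001,0,0,0,0,0, 0,0.001,0,0,0,0,0]'; python3 st.py
```

```text
time: 16.98
ee_pos: [0.4356, 0.2071, 0.093]
ee_rot: [-3.138, 0.01, 1.484]
wrist_force: [-0.2, 0.6, -0.7]
width: 0.0003
finger_force: 0.0
time: 17.23
ee_pos: [0.4386, 0.2068, 0.093]
ee_rot: [-3.138, 0.01, 1.484]
wrist_force: [0.3, -0.6, 0.0]
width: 0.0005
finger_force: 0.0
time: 17.4
ee_pos: [0.4407, 0.2066, 0.093]
ee_rot: [-3.138, 0.01, 1.484]
wrist_force: [0.6, 0.2, 0.4]
width: 0.0002
finger_force: 0.0
{'time': 17.4, 'qpos': [0.3214, 0.4761, 1.8113, -0.0102, 0.8615, 0.415], 'ee_pos': [0.4407, 0.2066, 0.093], 'ee_rot': [-3.138, 0.01, 1.4839], 'wrist_force': [0.5984, 0.2186, 0.3954], 'width': 0.0002}
tcp cradle [0.0849 0.0758 0.093 ] tool z cradle [-0.01   0.004 -1.   ] tool x [ 1.     0.003 -0.01 ]
```

```bash
for i in 1; do python3 -m crank '[0,0.001,0,0,0,0,0, 0,0.001,0,0,0,0,0]'; python3 -m crank '[0,0.001,0,0,0,0,0, 0,0.001,0,0,0,0,0]'; python3 -m crank '[0,0.001,0,0,0,0,0, 0,0,0,0,0,0,0]'; done
python3 - <<'E'
from h import *; from rig import *
for n in("scene","top"):
    c=read_camera(n); np.savez(n+"9.npz",**c)
    a=cv2.cvtColor(cam(n+"8.npz")[0],7)
    b=cv2.cvtColor(c["frame"],7)
    for nm,P in dict(foot=(.505,.085,.12),mid=(.512,.16,.12)).items():
        x,y=proj(P,c["intrinsics"],c["camera_from_world"])[0].astype(int)
    if n=="scene":
        A,B=a[190:275,205:305],b[190:275,205:305]; print(cv2.phaseCorrelate(A.astype(float),B.astype(float)),np.abs(A.astype(int)-B).mean())
E
python3 fine.py 9
```

```text
time: 17.57
ee_pos: [0.4426, 0.2064, 0.093]
ee_rot: [-3.138, 0.01, 1.484]
wrist_force: [0.1, 0.8, 0.2]
width: 0.0002
finger_force: 0.0
time: 17.73
ee_pos: [0.4447, 0.2063, 0.093]
ee_rot: [-3.138, 0.01, 1.484]
wrist_force: [0.1, 0.4, 0.4]
width: 0.0008
finger_force: 0.0
time: 17.9
ee_pos: [0.4458, 0.2062, 0.093]
ee_rot: [-3.138, 0.01, 1.484]
wrist_force: [0.5, 0.3, 0.1]
width: 0.0007
finger_force: 0.0
((-0.6825761215136481, -0.9457565127295027), 0.6995794937953752) 11.097294117647058
['scene9.npz', 'top9.npz'] [ 0.041 -0.002  0.071  1.483  0.011  0.005] mouth [ 0.133 -0.001] foot [-0.052 -0.003] med 0.47 235
['scene9.npz', 'top9.npz'] [ 0.04  -0.002  0.07   1.489  0.008  0.006] mouth [ 0.133 -0.001] foot [-0.052 -0.003] med 0.43 232
['scene9.npz'] [ 0.037 -0.003  0.061  1.312  0.021  0.019] mouth [ 0.127 -0.001] foot [-0.053 -0.004] med 0.45 143
top9 jar px shift 0 0 0.91; top9 vial px shift 0 0 1.0; top9 weight px shift -3 7 -0.2; scene9 jar px shift 0 0 0.99; scene9 vial px shift 0 0 0.87; scene9 weight px shift -7 -2 0.3;
```

```bash
python3 -m crank '[0,-0.005,0,0,0,0,0, 0,-0.015,0,0,0,0,0, 0,-0.02,0,0,0,0,0, 0,0,-0.04,0,0,0,0, 0,0,-0.04,0,0,0,0, 0,0,-0.04,0,0,0,0, 0,0,-0.04,0,0,0,0, 0.03,0,-0.02,0,0,0,0]' >/dev/null; python3 -m crank '[0.04,0,0,0,0,0,0, 0.04,0,0,0,0,0,0, 0.04,0,0,0,0,0,0, 0.04,0,0,0,0,0,0, 0.04,0,0,0,0,0,0, 0.04,0,0,0,0,0,0, 0,0,0,0,0,0,0]'
python3 - <<'E'
from h import *; from rig import *
for n in("scene","top"):
    c=read_camera(n); np.savez(n+"10.npz",**c); a=cv2.cvtColor(cam(n+"8.npz")[0],7); b=cv2.cvtColor(c["frame"],7)
    D=cv2.absdiff(a,b)
    K,T=c["intrinsics"],c["camera_from_world"]
    # template shift of rim end, foot end, handle
    O=np.array([.5086,.1153,0]);C=np.c_[[.0894,.996,0],[-.996,.0894,0],[0,0,1]]
    for nm,q in dict(mouthend=(.125,0,.13),lip=(.12,.07,.08),foot=(-.05,0,.10),handle=(.05,-.1,.075)).items():
        x,y=proj(O+C@np.array(q),K,T)[0].astype(int); w=16
        A=cv2.resize(a[y-w:y+w,x-w:x+w],None,fx=8,fy=8,interpolation=2); B=cv2.resize(b[y-w-4:y+w+4,x-w-4:x+w+4],None,fx=8,fy=8,interpolation=2)
        _,v,_,l=cv2.minMaxLoc(cv2.matchTemplate(B,A,5)); print(n,nm,"shift px",l[0]/8-4,l[1]/8-4,round(v,3))
E
python3 fine.py 10
```

```text
time: 19.25
ee_pos: [0.4291, 0.4861, 0.2692]
ee_rot: [-3.137, 0.009, 1.487]
wrist_force: [-0.7, -0.8, -1.4]
width: 0.0002
finger_force: 0.0
scene mouthend shift px 0.0 -0.125 0.942
scene lip shift px 4.0 -2.5 0.952
scene foot shift px -4.0 -3.75 0.994
scene handle shift px 1.625 -0.75 0.88
top mouthend shift px -1.25 -0.25 0.796
top lip shift px -3.875 -0.375 0.787
top foot shift px -3.5 -4.0 0.975
top handle shift px 0.375 -1.5 0.93
['scene10.npz', 'top10.npz'] [ 4.000e-02 -1.000e-03  7.200e-02  1.508e+00  1.600e-02  5.000e-03] mouth [0.133 0.001] foot [-0.053 -0.002] med 0.47 284
['scene10.npz', 'top10.npz'] [ 4.100e-02 -1.000e-03  7.200e-02  1.501e+00  1.700e-02  3.000e-03] mouth [0.133 0.001] foot [-0.052 -0.002] med 0.48 282
['scene10.npz'] [ 0.048 -0.003  0.061  1.549 -0.004  0.   ] mouth [ 0.141 -0.003] foot [-0.045 -0.002] med 0.27 146
top10 jar px shift 0 0 0.91; top10 vial px shift 0 0 1.0; top10 weight px shift 0 0 0.99; scene10 jar px shift 0 0 0.99; scene10 vial px shift 0 0 0.96; scene10 weight px shift -5 -7 0.18;
```

The push aligned it: yaw is about 0.01, the axis height 72 mm, the mouth at about x 0.135 and the foot at about -0.05. The tilt reads 1.50 to 1.55, and the rails set it level. One check that it's still, then I'll hand in.

```bash
python3 -m crank '[0,0,0,0,0,0,0,0,0,0,0,0,0,0,0,0,0,0,0,0,0,0,0,0,0,0,0,0,0,0,0,0,0,0,0,0,0,0,0,0,0,0,0,0,0,0,0,0,0,0,0,0,0,0,0,0]' >/dev/null
python3 - <<'E'
from h import *; from rig import *
c=read_camera("scene"); d=cv2.absdiff(c["frame"],cam("scene10.npz")[0])[150:290,200:340].astype(float); print("diff",d.mean(),np.percentile(d,99.5))
if np.percentile(d,99.5)<25: print(close_job())
E
```

```text
diff 1.2152210884353742 4.0
the job is handed in; nothing more can be done
None
```

The jug was eased down under fingertip control and now lies still in the cradle: axis along it to about 0.01 rad, mouth at about x = 135 mm, foot at about −50 mm. Its tilt measured 1.50–1.55 rad (1.45–1.72 allowed), the jar, vial and weight showed no movement, and the job is handed in at about 20 s with no verdict returned.

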